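# Index the drive-stripping turntable to the next hole

### The job

The turntable that holds the laptop hard drives for stripping is locked by its spring plunger. With the fingertips press the plunger's round button right down to draw the pin, turn the table clockwise (seen from above) to the next hole, a quarter turn on, and let the pin spring home there, so that the next drive lies at the pointer. Nothing is to be gripped or lifted: the drives stay in their nests and the other things on the bench are left alone.

Things in the scene. Friction and masses are not known exactly. Their poses are not given: they have to be found in the camera images.
- dial (a joint): angle of the turntable, rad: 0 at the start, grows as it turns clockwise seen from above; the next hole is at 1.571. The table (aluminium disc 286 mm across, top 60 mm above the bench) turns about a vertical axis with light friction, about 0.22 N m, stays where it is left, and cannot turn while the pin is in a hole, apart from about 0.01 rad of play
- plunger (a joint): how far the plunger is pressed in, m: 0 = right up, pin home in a hole; 0.013 = right down. The pin is clear of the hole from 0.010; between holes a released plunger stays at 0.010, its pin riding under the ring, and it springs back to 0 by itself when the pin comes within about 3 mm of a hole. The push needed is 4 N at the start of the stroke and 9 N at the bottom
- plunger_top (a point): centre of the top face of the plunger's button, a black mushroom button 40 mm across, pressed straight down (stroke 13 mm). It rides on the turntable 105 mm from the axis, between two nests, and travels round with it. Its top is 28 mm above the turntable's top when up, 15 mm when right down. This point's x axis points radially outwards
- collar (a point): centre of the rim of the round steel collar about the button, fixed to the turntable: inside diameter 52 mm, outside 60 mm, rim 26 mm above the turntable's top. A fingertip that presses the button can push the table round by the collar's inner wall
- dial_center (a point): centre of the turntable's top face, on its axis, 60 mm above the bench; the frame turns with the table, z up
- pin_tip (a point): top end of the locking pin, a steel pin 10 mm thick that the plunger carries on an arm below the table, 53 mm farther out from the axis than the button; it shows level with the ring's top in the hole where it is home, and goes down with the button
- next_hole (a point): mouth of the hole where the pin must end, a 12 mm hole with a dark bush. The fixed steel ring round the turntable (356 mm across, its top level with the turntable's, 60 mm above the bench, 10 mm thick) has four such holes, 158 mm from the axis, a quarter turn apart
- drive_a_center (a point): centre of a 2.5-inch hard drive, 100 x 70 x 9.5 mm, lying loose in a nest of 6 mm high black rails on the turntable, its centre 86 mm from the axis, its top 10 mm above the turntable's. A nest next to the button has its drive's edge 39 mm from the button's centre. The three drives are alike; this is the next one to come to the pointer, a small dark steel arrow plate on the fixed ring, beside the empty nest at the start
- drive_b_center (a point): centre of a 2.5-inch hard drive, 100 x 70 x 9.5 mm, lying loose in a nest of 6 mm high black rails on the turntable, its centre 86 mm from the axis, its top 10 mm above the turntable's. A nest next to the button has its drive's edge 39 mm from the button's centre. The three drives are alike
- drive_c_center (a point): centre of a 2.5-inch hard drive, 100 x 70 x 9.5 mm, lying loose in a nest of 6 mm high black rails on the turntable, its centre 86 mm from the axis, its top 10 mm above the turntable's. A nest next to the button has its drive's edge 39 mm from the button's centre. The three drives are alike
- screwdriver: red-handled screwdriver, 210 mm long, lying at the right; its origin is on its underside, near its middle
- pliers: yellow-handled pliers, 180 mm long, lying at the right; its origin is on its underside, at the pivot
- wire_spool: spool of copper wire, 100 mm across and 100 mm high, standing beyond the turntable to the right; its origin is on its underside, near its middle
- screw_tray: aluminium tray of three compartments with small screws, 90 x 140 x 22 mm, to the left; its origin is on its underside, near its middle
- hex_key: L-shaped hex key, 108 mm long, lying to the left; its origin is on its underside, near its middle
- jar: small clear screw-top jar, 56 mm across, 75 mm high, beyond the turntable to the left; its origin is on its underside, near its middle
Mind the look-alikes: they are no part of the job. What is shaped like the part that bears drive_c_center but green is not meant.

How it is judged:
On the way, in this order (a step that is already met when the one before it is completed fails the run):
1. the plunger is pressed right down while the table still stands at the first hole (value of joint plunger above 0.0105 m and value of joint dial between -0.06 and 0.06 rad), for 0.05 s.
2. the table is on its way clockwise to the next hole, the pin clear (value of joint dial between 0.6 and 1.3 rad and value of joint plunger above 0.008 m), for 0.05 s.
At the end, for the whole second after the job is handed in: the table stands at the next hole, a quarter turn clockwise (1.571 rad within 0.03), at rest, with the plunger right up (within 2 mm), its pin home, and the three drives lying in their nests (value of joint dial between 1.5408 and 1.6008 rad and value of joint plunger below 0.002 m and velocity of joint dial between -0.03 and 0.03 rad/s and horizontal distance between drive_a_center and dial_center between 0.074 and 0.098 m and z of each of drive_a_center, drive_b_center, drive_c_center in the frame of dial_center below 0.01 m and horizontal distance between drive_b_center and dial_center between 0.074 and 0.098 m and horizontal distance between drive_c_center and dial_center between 0.074 and 0.098 m); the robot touches nothing.
It fails at once if the table is turned anticlockwise, or past the next hole (value of joint dial below -0.25 rad or value of joint dial above 1.9208 rad).
It fails at once if a drive is lifted or knocked out of its nest (not (horizontal distance between drive_a_center and dial_center between 0.074 and 0.098 m and z of each of drive_a_center, drive_b_center, drive_c_center in the frame of dial_center below 0.01 m and horizontal distance between drive_b_center and dial_center between 0.074 and 0.098 m and horizontal distance between drive_c_center and dial_center between 0.074 and 0.098 m)).
It fails at once if another thing on the bench is moved or lifted (distance of any of screwdriver, pliers, wire_spool, screw_tray, hex_key, jar from where it was at the start of the episode above 0.03 m).
It also fails if it takes over 38 s, if anything falls off the work surface, if the arm or the gripper's body presses on something with over 40 N, if the wrist force passes 120 N, or if a joint passes its speed limit or range.

### The arm

A 6-joint arm with a two-finger parallel gripper is mounted at the origin on the work surface. World frame = base frame: x ahead of the robot, y to its left, z up, the work surface at z = 0. Lengths are in m, angles in rad, forces in N, time in s.
With the tool pointing down it reaches from about 0.35 to 0.85 m from the base axis. Payload 8.1 kg.
Tool frame: the origin (TCP) lies on the centre line of the jaws, within the pads' length; the fingertips stand 17 mm ahead of it and the grasp point (between the pads) lies 2 mm behind it; x points along the fingers, z is the direction in which the jaws open and shut, and the axes are right-handed (so a half turn about x gives the same grasp; the last joint's range is limited). The gripper opens to 93 mm and grips with 3 to 60 N. Pads are 15 mm wide; open, the fingers measure 128 mm over their backs; the gripper's body (75 mm by 188 mm) begins 65 mm behind the grasp point.
Start: joints at [1.127, 0.13, 1.488, -0, 1.523, -0.085], TCP at [0.211, 0.562, 0.236] pointing down, gripper open.
Joint ranges: [-2.96, 2.96], [-0.89, 2.26], [0.02, 2.5], [-1.34, 4.48], [0, 2.73], [-2.66, 2.66]. Speed limits (rad/s): [2.39, 2.39, 2.79, 3.14, 3.14, 3.14].

### API

Orientations are given as a rotation vector (axis times angle).
In Python, from plant import telemetry, optics, workorder gives the robot as it stands.
- The arm moves only by the shell command python3 -m inch 'ROWS' [FORCE]. ROWS is JSON, a list that holds one entry, the list of rows, each a list of 7 numbers: the shift along the tool's x, y, z in m, then the turn, a rotation vector about the tool's x, y, z in rad, then the opening, from 0 (shut) to 1 (fully open). In form: [[[tx, ty, tz, ax, ay, az, grip], ...]]. A call has 1 to 20 rows; each row shifts and turns the pose as measured when the row begins, along the tool's axes as they then stand; what a row does not reach is not made up. A row lasts 1/10 s, in which the tool goes at most 50 mm and 8.59 degrees, less where a joint would pass 70% of its speed; a pose out of reach is approached as far as the arm can. A call is refused whole if a number of a shift passes 0.05 or a number of a turn 0.15, either way. A call with a gripper value outside its range is refused whole. The fingers move at their own pace and stop on an object; FORCE is the grip in N (left out, the last holds). Time passes only in rows, so rows that do not move let the fingers close. It gives the time, the measured TCP pose, the force and the opening at its end, in the units of the state.
- telemetry.read_state(): the state, without advancing time (a new reading comes with each control period).
- optics.read_camera(name): name is "side" or "top" or "wrist"; returns a dict with "frame" (400x640x3 uint8, blue, green, red), "fx", "fy", "cx", "cy" (pixels), "D" ([k1, k2, p1, p2, k3] as OpenCV has them; the pictures are not rectified), "rvec" (rotation vector, rad) and "tvec" (3), from world to camera coordinates, as OpenCV has them. Camera axes: x right, y down, z forward; pixel columns grow to the right and rows downward; lengths in m; the calibration is good to about 2 mm. A picture is of the moment at which its call begins. There is no depth.
- workorder.close_job(): hands the job in, once; it reports no verdict.
The state is a dict: "t": time; "q": joint angles; "dq": joint speeds; "joint_torque": joint torques, N m; "tool_pos": TCP position; "orientation": TCP orientation; "force": force on the tool from outside, world axes, zero at the start; "wrist_torque": the same for the moment, N m; "opening": finger opening in m.
Only numpy, scipy, OpenCV 4.12 (cv2) and the standard library are available. Lean on these libraries where they do the work, as an engineer would, in place of code of your own. Each camera call takes 0.05 s, during which the arm holds its last target. There are 200 camera calls.

## Working session

There is one attempt and no reset: what is moved stays moved. The work goes in short steps, Python scripts to look and compute and a shell command to move; the robot and the scene stay as the last step left them, time stands still between calls to the robot, and variables do not carry over. Pictures are saved under pics/ and viewed, on a budget of 10 in all, crops included, one or two more only if the job needs it, and the job is handed in when it is done.

```bash
mkdir -p pics
cat > h.py <<'E'
import numpy as np,cv2
from scipy.spatial.transform import Rotation as R
from plant import telemetry,optics,workorder
def cam(n):
    c=optics.read_camera(n);c['K']=np.array([[c['fx'],0,c['cx']],[0,c['fy'],c['cy']],[0,0,1.]]);c['D']=np.array(c['D'],float);return c
def ray(c,uv,z):
    p=cv2.undistortPoints(np.array([[uv]],float),c['K'],c['D'])[0,0]
    Rm=cv2.Rodrigues(np.array(c['rvec'],float))[0];o=-Rm.T@np.array(c['tvec'],float)
    d=Rm.T@np.array([*p,1]);return o+d*(z-o[2])/d[2]
def proj(c,P):
    return cv2.projectPoints(np.array(P,float).reshape(-1,1,3),np.array(c['rvec'],float),np.array(c['tvec'],float),c['K'],c['D'])[0][:,0]
E
python3 - <<'E'
from h import *
s=telemetry.read_state();print({k:np.round(v,3) for k,v in s.items()});print(R.from_rotvec(s['orientation']).as_matrix().round(3))
a=cam('top');b=cam('side')
cv2.imwrite('pics/top.png',a['frame']);cv2.imwrite('pics/side.png',b['frame'])
E
```

```text
{'t': np.float64(0.0), 'q': array([ 1.127,  0.131,  1.489, -0.   ,  1.523, -0.085]), 'dq': array([-0.001,  0.   ,  0.001,  0.   , -0.001,  0.001]), 'joint_torque': array([-1.0000e-03, -5.5985e+01, -4.9175e+01,  7.6000e-02,  3.6000e-02,
       -0.0000e+00]), 'tool_pos': array([0.21 , 0.561, 0.235]), 'orientation': array([-0.942,  1.359,  0.94 ]), 'force': array([ 0.213,  0.097, -0.754]), 'wrist_torque': array([ 0.02 , -0.041, -0.035]), 'opening': np.float64(0.093)}
[[-0.001 -0.936  0.351]
 [-0.002  0.351  0.936]
 [-1.     0.    -0.002]]
```

View pics/top.png

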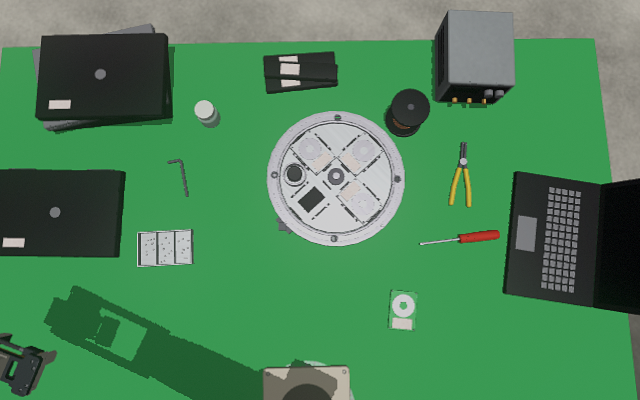

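View pics/side.png

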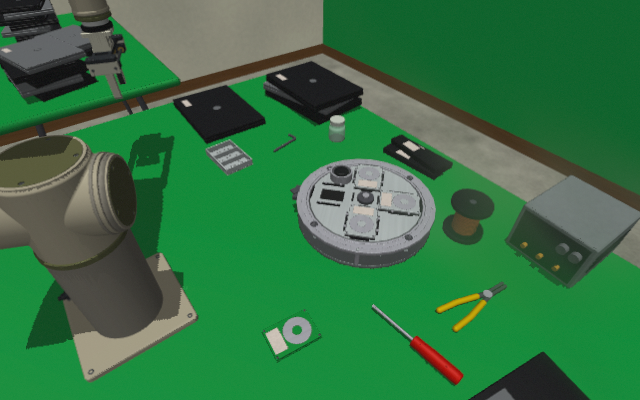

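Top view: the turntable is centred near (336,177). Candidates for the button are the black round thing in a collar at (294,174), the dark hub at (336,176), the hole bushes at (274,175), (337,118), (397,179) and (334,239), and the spool at (408,108). The one in the collar, between two nests, fits. The pointer is at (283,225) by the empty nest. The green drive at (403,308) is the look-alike. I'll check this in a close crop.

Run:
```python
from h import *
a=cam('top')
im=cv2.resize(a['frame'][100:255,255:420],None,fx=4,fy=4,interpolation=cv2.INTER_CUBIC);cv2.imwrite('pics/crop.png',im[:600])
for n,uv,z in [('btn',(294,174),.088),('hub',(336,176),.06),('pin',(274,175),.06),('next',(337,118),.06),('h3',(397,179),.06),('h4',(334,239),.06),('spool',(408,108),.1),('jar',(205,110),.075)]: print(n,ray(a,uv,z).round(4))
```

```text
btn [0.5918 0.0188 0.088 ]
hub [ 0.5905 -0.0874  0.06  ]
pin [0.5961 0.0715 0.06  ]
next [ 0.7453 -0.0941  0.06  ]
h3 [ 0.5797 -0.244   0.06  ]
h4 [ 0.4293 -0.0781  0.06  ]
spool [ 0.7547 -0.2729  0.1   ]
jar [0.7677 0.2473 0.075 ]
```

View pics/crop.png

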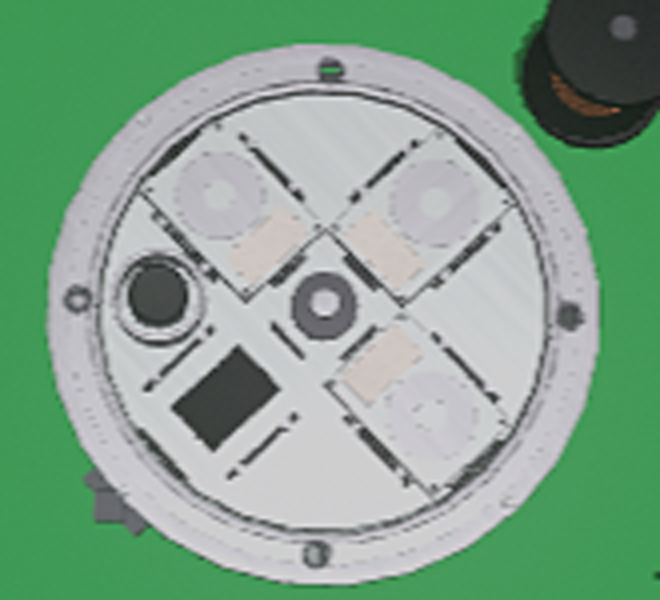

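The crop confirms it: the black button in its bright collar is at (158,296) and the pin shows in the left hole at (78,299). The four holes put the axis at about (0.588,-0.0865) with a radius of 0.158, as specified. The pin line is at about 87°, which puts the button at about (0.593,0.018). Next I'll swing the arm about the base, high up, with the jaws shutting.

```bash
python3 -m inch '[[[0,-0.044,-0.0016,0.074,0,0,0],[0,-0.044,-0.0016,0.074,0,0,0],[0,-0.044,-0.0016,0.074,0,0,0],[0,-0.044,-0.0016,0.074,0,0,0],[0,-0.044,-0.0016,0.074,0,0,0],[0,-0.044,-0.0016,0.074,0,0,0],[0,-0.044,-0.0016,0.074,0,0,0],[0,-0.044,-0.0016,0.074,0,0,0],[0,-0.044,-0.0016,0.074,0,0,0],[0,-0.044,-0.0016,0.074,0,0,0],[0,-0.044,-0.0016,0.074,0,0,0],[0,-0.044,-0.0016,0.074,0,0,0],[0,-0.044,-0.0016,0.074,0,0,0],[0,-0.044,-0.0016,0.074,0,0,0],[0,-0.044,-0.0016,0.074,0,0,0],[0,0,0,0,0,0,0]]]'
cat >> h.py <<'E'
C=np.array([.588,-.0865]);PH=np.deg2rad(87)
def st(dial=0.,ht=None):
    "print state; tool-axis shift to the button at this dial angle, tip at height ht"
    s=telemetry.read_state();M=R.from_rotvec(s['orientation']).as_matrix();p=np.array(s['tool_pos']);tip=p+.017*M[:,0]
    f=PH-dial;b=C+.105*np.array([np.cos(f),np.sin(f)]);t=np.array([np.sin(f),-np.cos(f),0])
    T=np.stack([[0,0,-1],np.cross(t,[0,0,-1]),t],1)
    g=tip-[*C,0];print('t',round(s['t'],2),'tip',tip.round(4),'r',np.hypot(g[0],g[1]).round(4),'dialtip',round(PH-np.arctan2(g[1],g[0]),4),'F',np.round(s['force'],1),'open',round(s['opening'],4),'q6',round(s['q'][5],2))
    tgt=np.array([*b,tip[2] if ht is None else ht])
    print('shift',(M.T@(tgt-.017*T[:,0]-p)).round(4),'turn',R.from_matrix(M.T@T).as_rotvec().round(3))
E
python3 -c "
from h import *
st()"
```

```text
t: 1.75
tool_pos: [0.5944, 0.04, 0.2275]
orientation: [-0.052, 1.58, 0.044]
force: [1.4, 0.5, -0.4]
opening: 0.0003
t 1.75 tip [0.5942 0.0399 0.2106] r 0.1266 dialtip -0.0032 F [ 1.4  0.5 -0.4] open 0.0003 q6 -0.08
shift [ 0.0001 -0.0216 -0.0022] turn [ 0.113 -0.009  0.006]
```

```bash
python3 -m inch '[[[0.02,-0.0216,-0.0022,0.113,-0.009,0.006,0],[0.04,0,0,0,0,0,0],[0.03,0,0,0,0,0,0],[0.015,0,0,0,0,0,0],[0,0,0,0,0,0,0]]]'
python3 - <<'E'
from h import *
st(0,.0885)
a=cam('top');b=cam('side')
A=cv2.resize(a['frame'][140:210,260:340],None,fx=5,fy=5,interpolation=cv2.INTER_CUBIC)
B=cv2.resize(b['frame'][130:200,300:380],None,fx=5,fy=5,interpolation=cv2.INTER_CUBIC)
cv2.imwrite('pics/z.png',np.hstack([A,B]))
s=telemetry.read_state();M=R.from_rotvec(s['orientation']).as_matrix();print(proj(b,[np.array(s['tool_pos'])+.017*M[:,0]]),proj(b,[[.5935,.0184,.088]]))
E
```

```text
t: 2.25
tool_pos: [0.5939, 0.0176, 0.1203]
orientation: [0.046, 1.569, -0.044]
force: [-0.7, 0.3, 0.2]
opening: 0.0006
t 2.25 tip [0.5939 0.0176 0.1033] r 0.1043 dialtip 0.0043 F [-0.7  0.3  0.2] open 0.0006 q6 -0.0
shift [ 0.0148  0.0007 -0.0004] turn [-0.005  0.002 -0.002]
[[343.17231893 163.7823776 ]] [[342.01315837 169.34536513]]
```

View pics/z.png

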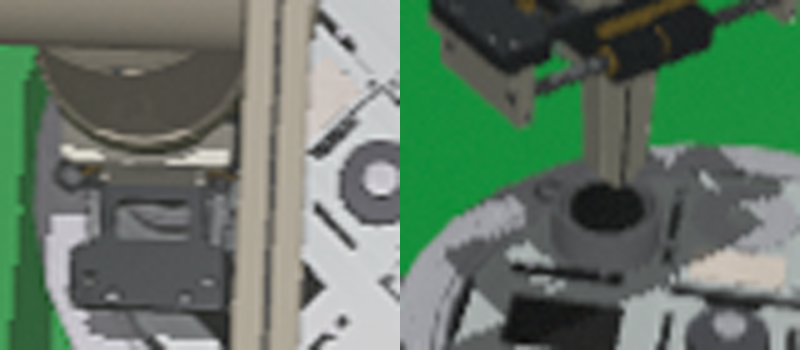

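The fingertips hang over the button, with the lowest corner at crop (620,187). The side view has the button centre at about (341.4,171.6) against a predicted (342.0,169.3). I'll cross-check the side calibration using the collar and the holes.

Run:
```python
from h import *
b=cam('side')
f=cv2.imread('pics/side.png')
o=(295,150);k=5
im=cv2.resize(f[150:270,290:450],None,fx=k,fy=k,interpolation=cv2.INTER_CUBIC)
def circ(c,r,z,col):
    t=np.linspace(0,2*np.pi,120);P=np.stack([c[0]+r*np.cos(t),c[1]+r*np.sin(t),0*t+z],1)
    q=((proj(b,P)-[290,150]+.5)*k-.5)
    for u in q: cv2.circle(im,tuple(int(x) for x in u),0,col,-1)
circ(C,.178,.06,(0,0,255));circ(C,.143,.06,(0,0,255))
B=C+.105*np.array([np.cos(PH),np.sin(PH)])
circ(B,.020,.088,(255,0,0));circ(B,.030,.086,(0,255,0))
for i in range(4): circ(C+.158*np.array([np.cos(PH+i*np.pi/2),np.sin(PH+i*np.pi/2)]),.006,.06,(0,0,255))
cv2.imwrite('pics/ov.png',im)
```

```text
(no output)
```

View pics/ov.png

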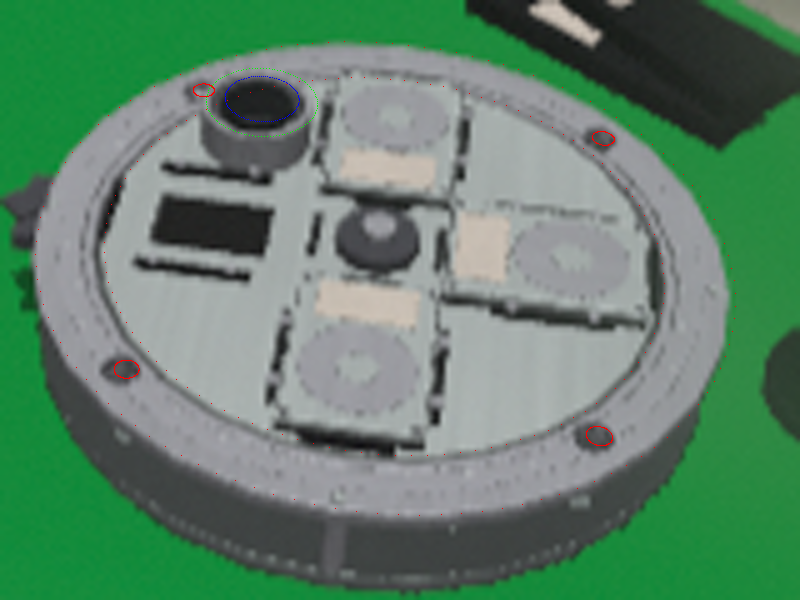

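The overlay matches the picture within about 1–2 mm, so I'll go down in steps.

```bash
python3 -m inch '[[[0.012,0.0007,-0.0004,-0.005,0,0,0],[0.008,0,0,0,0,0,0],[0,0,0,0,0,0,0]]]'; python3 -c "
from h import *
st(0,.0745)"
```

```text
t: 2.7
tool_pos: [0.5993, 0.0188, 0.1074]
orientation: [0.041, 1.555, -0.039]
force: [0.1, -0.1, 0.3]
opening: 0.0004
t 2.7 tip [0.5996 0.0188 0.0904] r 0.1059 dialtip 0.0571 F [ 0.1 -0.1  0.3] open 0.0004 q6 -0.01
shift [ 0.0158 -0.0008 -0.006 ] turn [ 0.002  0.015 -0.002]
```

```bash
python3 -m inch '[[[0,-0.0008,-0.006,0,0.015,0,0],[0,0,0,0,0,0,0]]]'; python3 -c "
from h import *
st(0,.0745)"
```

```text
t: 2.9
tool_pos: [0.593, 0.0183, 0.1077]
orientation: [0.041, 1.571, -0.038]
force: [-0.0, 0.2, 0.6]
opening: 0.0005
t 2.9 tip [0.593  0.0184 0.0907] r 0.105 dialtip -0.0048 F [-0.   0.2  0.6] open 0.0005 q6 -0.01
shift [0.0162 0.     0.0005] turn [ 0.002 -0.001 -0.002]
```

```bash
python3 -m inch '[[[0.006,0,0.0005,0,0,0,0],[0.004,0,0,0,0,0,0]]]'; python3 -c "
from h import *
st(0,.0745)"
```

```text
t: 3.1
tool_pos: [0.5945, 0.0182, 0.0992]
orientation: [0.041, 1.568, -0.038]
force: [-3.9, 0.2, 7.1]
opening: 0.0003
t 3.1 tip [0.5946 0.0183 0.0822] r 0.105 dialtip 0.0104 F [-3.9  0.2  7.1] open 0.0003 q6 -0.01
shift [ 0.0077  0.     -0.0011] turn [ 0.002  0.002 -0.002]
```

```bash
python3 -m inch '[[[0.005,0,-0.001,0,0.002,0,0],[0.004,0,-0.0005,0,0,0,0],[0.001,0,0,0,0,0,0]]]'; python3 -c "
from h import *
st(0,.0745)"
```

```text
t: 3.4
tool_pos: [0.5961, 0.0182, 0.0925]
orientation: [0.041, 1.564, -0.038]
force: [-2.5, -0.2, 9.0]
opening: 0.0006
t 3.4 tip [0.5962 0.0182 0.0755] r 0.105 dialtip 0.0262 F [-2.5 -0.2  9. ] open 0.0006 q6 -0.01
shift [ 0.001   0.0001 -0.0026] turn [ 0.002  0.007 -0.002]
```

```bash
python3 -m inch '[[[0.001,0,0,0,0.004,0,0],[0.001,0,0,0,0,0,0]]]'; python3 -c "
from h import *
st(0,.0745)"
```

```text
t: 3.6
tool_pos: [0.5977, 0.018, 0.093]
orientation: [0.041, 1.564, -0.039]
force: [-2.9, -0.2, 9.3]
opening: 0.0006
t 3.6 tip [0.5979 0.018  0.076 ] r 0.105 dialtip 0.0416 F [-2.9 -0.2  9.3] open 0.0006 q6 -0.01
shift [ 0.0015  0.0001 -0.0043] turn [ 0.001  0.006 -0.002]
```

```bash
python3 -m inch '[[[0.0015,-0.0003,0.0084,0.08,0.003,0,0],[0.0015,-0.0003,0.0084,0.08,0.002,0,0],[0.0015,-0.0003,0.0084,0.08,0,0,0],[0.0015,-0.0003,0.0084,0.08,0,0,0]]]'; python3 -c "
from h import *
st(.32,.0745)"
```

```text
t: 4.0
tool_pos: [0.6324, 0.0088, 0.0923]
orientation: [0.298, 1.545, -0.3]
force: [-6.1, -3.7, 13.1]
opening: 0.0001
t 4.0 tip [0.6325 0.0088 0.0753] r 0.1051 dialtip 0.3846 F [-6.1 -3.7 13.1] open 0.0001 q6 0.32
shift [ 0.0007  0.     -0.0067] turn [-0.009  0.005 -0.   ]
```

```bash
python3 -m inch '[[[0.001,-0.0003,0.0084,0.08,0.002,0,0],[0.001,-0.0003,0.0084,0.08,0.001,0,0],[0.001,-0.0003,0.0084,0.08,0,0,0],[0.001,-0.0003,0.0084,0.08,0,0,0],[0.001,-0.0003,0.0084,0.08,0,0,0],[0.001,-0.0003,0.0084,0.08,0,0,0],[0.001,-0.0003,0.0084,0.08,0,0,0]]]'; python3 -c "
from h import *
st(.96,.0745)"
```

```text
t: 4.7
tool_pos: [0.6785, -0.0333, 0.0922]
orientation: [0.748, 1.434, -0.76]
force: [-9.4, -2.2, 12.5]
opening: 0.0002
t 4.7 tip [ 0.6785 -0.0334  0.0752] r 0.1049 dialtip 0.9878 F [-9.4 -2.2 12.5] open 0.0002 q6 0.85
shift [ 0.0007  0.0002 -0.0028] turn [0.046 0.005 0.006]
```

```bash
python3 -m inch '[[[0.001,-0.0003,0.0084,0.085,0.002,0.002,0],[0.001,-0.0003,0.0084,0.085,0.001,0.002,0],[0.001,-0.0003,0.0084,0.085,0,0,0],[0.001,-0.0003,0.0084,0.085,0,0,0],[0,0,0,0,0,0,0]]]'
python3 - <<'E'
from h import *
st(1.36,.0745)
b=cam('side');f=b['frame'];k=5
im=cv2.resize(f[150:270,290:450],None,fx=k,fy=k,interpolation=cv2.INTER_CUBIC)
def circ(c,r,z,col):
    t=np.linspace(0,2*np.pi,120);P=np.stack([c[0]+r*np.cos(t),c[1]+r*np.sin(t),0*t+z],1)
    for u in ((proj(b,P)-[290,150]+.5)*k-.5): cv2.circle(im,tuple(int(x) for x in u),0,col,-1)
for d,col in ((1.2,(0,0,255)),(1.3,(0,255,0)),(1.4,(255,0,0))): circ(C+.105*np.array([np.cos(PH-d),np.sin(PH-d)]),.030,.086,col)
cv2.imwrite('pics/ov2.png',im)
E
```

```text
t: 5.2
tool_pos: [0.6917, -0.0676, 0.0933]
orientation: [1.022, 1.315, -1.032]
force: [-3.8, -2.3, 8.4]
opening: 0.0004
t 5.2 tip [ 0.6917 -0.0677  0.0763] r 0.1054 dialtip 1.3391 F [-3.8 -2.3  8.4] open 0.0004 q6 1.16
shift [ 0.0018 -0.0006  0.0022] turn [0.087 0.004 0.005]
```

View pics/ov2.png

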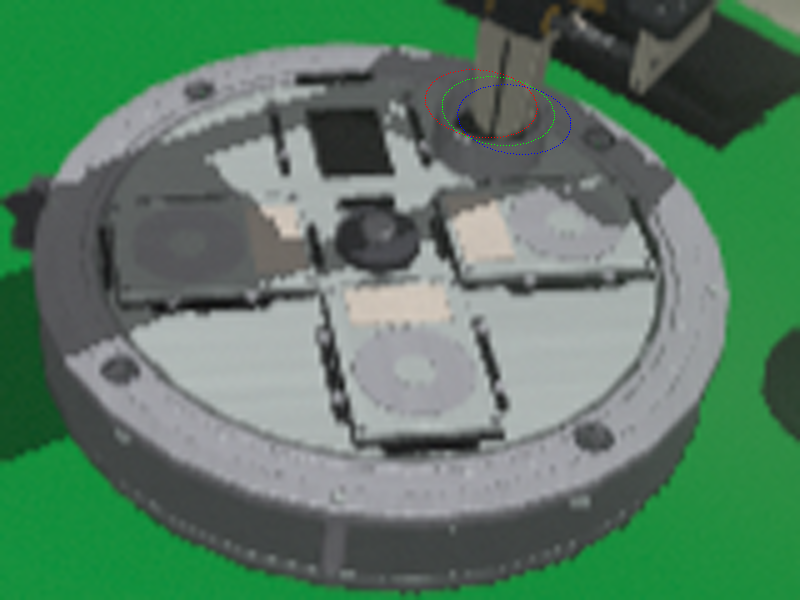

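The table stands at about 1.29 (the green circle fits the collar), with the tip leading it by about 0.05. I'll go on to about 1.45, let the plunger up to ride under the ring, then push slowly by the collar wall.

```bash
python3 -m inch '[[[0.001,-0.0006,0.0075,0.08,0.003,0.002,0],[0.001,-0.0003,0.0075,0.08,0.002,0.002,0],[-0.003,0,0,0,0,0,0],[-0.003,0,0,0,0,0,0]]]'
python3 - <<'E'
from h import *
st(1.571,.0815)
E
```

```text
t: 5.65
tool_pos: [0.6945, -0.0825, 0.0998]
orientation: [1.151, 1.247, -1.148]
force: [-0.2, 0.0, -1.0]
opening: 0.0007
t 5.65 tip [ 0.6945 -0.0824  0.0828] r 0.1066 dialtip 1.4803 F [-0.2  0.  -1. ] open 0.0007 q6 1.3
shift [ 0.0013 -0.0024  0.0094] turn [ 0.133 -0.002 -0.001]
```

```bash
python3 -m inch '[[[0.001,-0.0015,0.004,0.04,0,0,0],[0,0,0.003,0.03,0,0,0],[0,0,0.003,0.03,0,0,0]]]'
python3 - <<'E'
from h import *
st(1.571,.0820)
E
```

```text
t: 5.95
tool_pos: [0.6936, -0.0914, 0.0983]
orientation: [1.228, 1.201, -1.223]
force: [0.7, 9.8, 3.6]
opening: 0.0006
t 5.95 tip [ 0.6936 -0.0914  0.0813] r 0.1057 dialtip 1.5646 F [0.7 9.8 3.6] open 0.0006 q6 1.39
shift [-0.0007 -0.0007  0.0006] turn [ 0.031 -0.003 -0.001]
```

```bash
python3 -m inch '[[[-0.0005,-0.0005,0.003,0.02,0,0,0],[0,0,0.002,0.01,0,0,0]]]'
python3 - <<'E'
from h import *
st(1.571,.0820)
b=cam('side');cv2.imwrite('pics/s3.png',cv2.resize(b['frame'][150:240,350:450],None,fx=6,fy=6,interpolation=cv2.INTER_CUBIC))
E
```

```text
t: 6.15
tool_pos: [0.6932, -0.0929, 0.0986]
orientation: [1.255, 1.19, -1.244]
force: [-1.9, 6.6, 3.2]
opening: 0.0005
t 6.15 tip [ 0.6932 -0.0928  0.0816] r 0.1054 dialtip 1.5781 F [-1.9  6.6  3.2] open 0.0005 q6 1.41
shift [-0.0004 -0.0004 -0.0009] turn [-0.001 -0.009 -0.   ]
```

View pics/s3.png

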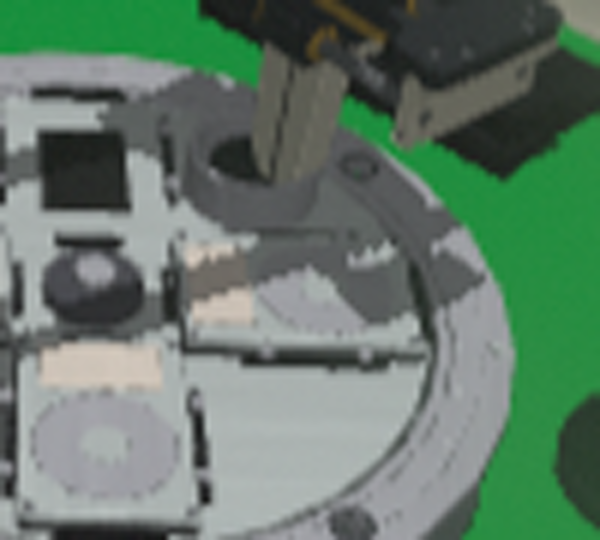

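Run:
```python
from h import *
st()
b=cam('side');k=8;o=np.array([370,160])
im=cv2.resize(b['frame'][160:215,370:435],None,fx=k,fy=k,interpolation=cv2.INTER_CUBIC);im2=im.copy()
def circ(c,r,z,col):
    t=np.linspace(0,2*np.pi,120);P=np.stack([c[0]+r*np.cos(t),c[1]+r*np.sin(t),0*t+z],1)
    for u in ((proj(b,P)-o+.5)*k-.5): cv2.circle(im,tuple(int(x) for x in u),0,col,-1)
for d,col in ((1.47,(0,0,255)),(1.52,(0,255,0)),(1.57,(255,0,0))): circ(C+.105*np.array([np.cos(PH-d),np.sin(PH-d)]),.030,.086,col)
cv2.imwrite('pics/ov4.png',im)
```

```text
t 6.2 tip [ 0.6932 -0.0928  0.0816] r 0.1054 dialtip 1.5785 F [-1.   5.7  3. ] open 0.0002 q6 1.41
shift [ 0.0009 -0.1055 -0.1058] turn [-1.572 -0.007 -0.007]
```

View pics/ov4.png

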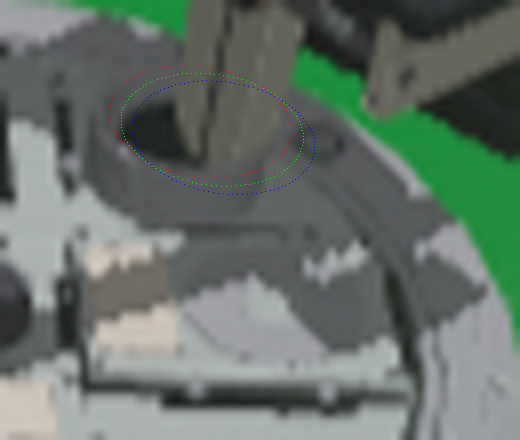

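The collar reads about 1.50–1.53, so the pin is not home yet. The tip leads by up to 7 mm (0.07 rad), so I'll push on gently.

```bash
python3 -m inch '[[[-0.0005,-0.0005,0.003,0.02,0.005,0,0],[0,0,0.002,0.015,0,0,0],[0,0,0.002,0.01,0,0,0]]]'; python3 -c "
from h import *
st(1.571,.0820)"
```

```text
t: 6.55
tool_pos: [0.6927, -0.094, 0.0992]
orientation: [1.297, 1.178, -1.271]
force: [-0.7, 7.5, 2.8]
opening: 0.0004
t 6.55 tip [ 0.6927 -0.0936  0.0822] r 0.1049 dialtip 1.5865 F [-0.7  7.5  2.8] open 0.0004 q6 1.44
shift [ 0.0002  0.     -0.002 ] turn [-0.045 -0.021  0.001]
```

```bash
python3 -m inch '[[[0,0,0.006,0,0.02,0,0],[0,0,0.006,0,0,0,0]]]'; python3 -c "
from h import *
st(1.571,.0820)"
```

```text
t: 6.75
tool_pos: [0.6919, -0.0998, 0.0993]
orientation: [1.316, 1.2, -1.255]
force: [-2.2, 10.8, 5.6]
opening: 0.0006
t 6.75 tip [ 0.6919 -0.0989  0.0824] r 0.1046 dialtip 1.6374 F [-2.2 10.8  5.6] open 0.0006 q6 1.41
shift [ 0.0007  0.0003 -0.0078] turn [-0.042 -0.05   0.001]
```

```bash
python3 -m inch '[[[-0.002,0,-0.003,0,0,0,0],[-0.01,0,0,0,0,0,0],[-0.04,0,0,0,0,0,0],[-0.05,0,0,0,0,0,0],[-0.05,0,0,0,0,0,0]]]'
python3 - <<'E'
from h import *
st()
b=cam('side');k=8;o=np.array([370,160])
im=cv2.resize(b['frame'][160:215,370:435],None,fx=k,fy=k,interpolation=cv2.INTER_CUBIC);i0=im.copy()
def circ(c,r,z,col):
    t=np.linspace(0,2*np.pi,120);P=np.stack([c[0]+r*np.cos(t),c[1]+r*np.sin(t),0*t+z],1)
    for u in ((proj(b,P)-o+.5)*k-.5): cv2.circle(im,tuple(int(x) for x in u),0,col,-1)
B=lambda d:C+.105*np.array([np.cos(PH-d),np.sin(PH-d)])
circ(B(1.52),.030,.086,(0,0,255));circ(B(1.571),.030,.086,(255,0,0));circ(B(1.571),.020,.088,(0,255,255))
cv2.imwrite('pics/ov5.png',np.hstack([i0,im])[:, :][:, ::1] if 0 else cv2.resize(np.hstack([i0,im]),(800,338)))
E
```

```text
t: 7.25
tool_pos: [0.6864, -0.1031, 0.2442]
orientation: [1.31, 1.216, -1.27]
force: [1.5, -0.4, 0.6]
opening: 0.0006
t 7.25 tip [ 0.6861 -0.1022  0.2272] r 0.0994 dialtip 1.6775 F [ 1.5 -0.4  0.6] open 0.0006 q6 1.42
shift [ 0.0081 -0.1041 -0.1118] turn [-1.615 -0.058 -0.024]
```

View pics/ov5.png

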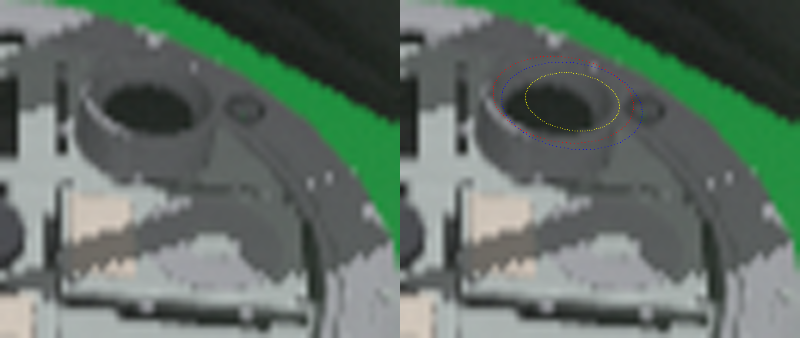

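The button is still sunk (plunger riding) and the collar sits short of 1.571. I'll measure the dial from the dark button blob and the collar, corrected by the offset seen at the start.

Run:
```python
from h import *
b=cam('side');B=lambda d,z:[*(C+.105*np.array([np.cos(PH-d),np.sin(PH-d)])),z]
for d in (0,1.35,1.4,1.45,1.5,1.55,1.571): print(d,'collar',proj(b,[B(d,.086)])[0].round(1),'btn078',proj(b,[B(d,.078)])[0].round(1))
g=cv2.cvtColor(b['frame'],cv2.COLOR_BGR2GRAY)
sub=g[168:190,382:408];m=(sub<48).astype(np.uint8)
n,l,s,c=cv2.connectedComponentsWithStats(m)
for i in range(1,n):
    if s[i,4]>15: print(s[i]+[382,168,0,0,0],(c[i]+[382,168]).round(2))
k=10;o=np.array([375,163])
im=cv2.resize(b['frame'][163:203,375:435],None,fx=k,fy=k,interpolation=cv2.INTER_CUBIC)
im=cv2.convertScaleAbs(im,alpha=1.6)
for d,col in ((1.40,(0,0,255)),(1.47,(0,255,0)),(1.54,(255,0,0))):
    t=np.linspace(0,2*np.pi,70);c0=B(d,.086);P=np.stack([c0[0]+.03*np.cos(t),c0[1]+.03*np.sin(t),0*t+.086],1)
    for u in (proj(b,P)+[-.8,.4]-o+.5)*k-.5: cv2.circle(im,tuple(int(x) for x in u),1,col,-1)
cv2.imwrite('pics/ov6.png',im)
```

```text
0 collar [342.  169.9] btn078 [341.9 172.3]
1.35 collar [390.9 172.5] btn078 [390.5 174.8]
1.4 collar [392.5 173.4] btn078 [392.  175.7]
1.45 collar [394.  174.3] btn078 [393.6 176.6]
1.5 collar [395.5 175.2] btn078 [395.1 177.6]
1.55 collar [396.9 176.2] btn078 [396.5 178.5]
1.571 collar [397.5 176.6] btn078 [397. 179.]
[387 174  14   7  73] [393.93 177.38]
```

View pics/ov6.png

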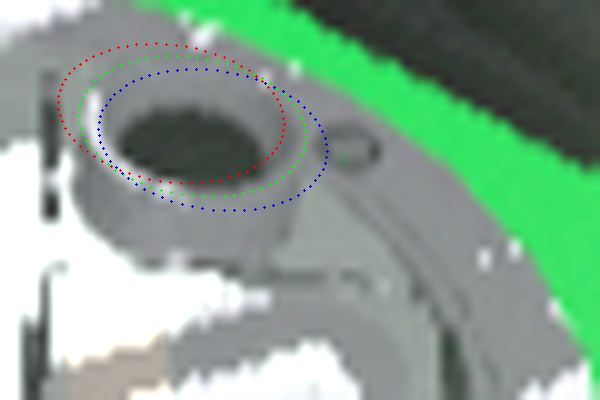

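The green circle (1.47) fits and the blob gives 1.49, so the dial is about 1.48 with 0.08 to go. I'll straighten the tool and go back into the collar.

```bash
python3 -c "
from h import *
st(1.55,.1)"
```

```text
t 7.35 tip [ 0.691  -0.1037  0.2374] r 0.1044 dialtip 1.6839 F [ 1.2 -0.7  0.2] open 0.0002 q6 1.42
shift [ 0.1379  0.0013 -0.0081] turn [-0.065 -0.049  0.004]
```

```bash
python3 -m inch '[[[0.03,0.0013,-0.0081,-0.065,-0.049,0.004,0],[0.05,0,0,0,0,0,0],[0.03,0,0,0,0,0,0],[0.01,0,0,0,0,0,0],[0,0,0,0,0,0,0]]]'; python3 -c "
from h import *
st(1.55,.0820)"
```

```text
t: 7.85
tool_pos: [0.6985, -0.0978, 0.1418]
orientation: [1.234, 1.177, -1.224]
force: [-0.9, -0.5, 0.3]
opening: 0.0004
t 7.85 tip [ 0.6988 -0.098   0.1248] r 0.1114 dialtip 1.6217 F [-0.9 -0.5  0.3] open 0.0004 q6 1.39
shift [ 0.0426 -0.0065 -0.0082] turn [ 0.     0.007 -0.016]
```

```bash
python3 -m inch '[[[0.015,-0.0065,-0.0082,0,0.007,-0.016,0],[0.01,0,0,0,0,0,0],[0,0,0,0,0,0,0]]]'; python3 -c "
from h import *
st(1.55,.0820)"
```

```text
t: 8.15
tool_pos: [0.694, -0.0897, 0.1189]
orientation: [1.234, 1.191, -1.231]
force: [-0.5, 0.3, 0.0]
opening: 0.0006
t 8.15 tip [ 0.694  -0.0897  0.1019] r 0.1061 dialtip 1.5484 F [-0.5  0.3  0. ] open 0.0006 q6 1.4
shift [ 0.0199 -0.0011  0.0002] turn [-0.     0.001 -0.003]
```

```bash
python3 -m inch '[[[0.01,-0.001,0,0,0,-0.003,0],[0.006,0,0,0,0,0,0],[0.002,0,0,0,0,0,0]]]'; python3 -c "
from h import *
st(1.55,.0810)"
```

```text
t: 8.45
tool_pos: [0.6944, -0.09, 0.1019]
orientation: [1.233, 1.19, -1.231]
force: [-0.1, 0.1, -0.5]
opening: 0.0001
t 8.45 tip [ 0.6944 -0.0901  0.0849] r 0.1065 dialtip 1.552 F [-0.1  0.1 -0.5] open 0.0001 q6 1.4
shift [ 0.0039 -0.0014 -0.0002] turn [-0.001  0.002 -0.003]
```

```bash
python3 -m inch '[[[0.004,-0.0014,0.001,0,0.002,-0.003,0],[0,0,0.004,0,0,0,0],[0,0,0.004,0.01,0,0,0]]]'; python3 -c "
from h import *
st(1.571,.0810)"
```

```text
t: 8.75
tool_pos: [0.6926, -0.0986, 0.0974]
orientation: [1.241, 1.19, -1.239]
force: [0.2, 10.4, 2.0]
opening: 0.0004
t 8.75 tip [ 0.6926 -0.0986  0.0804] r 0.1053 dialtip 1.6335 F [ 0.2 10.4  2. ] open 0.0004 q6 1.4
shift [-0.0006 -0.     -0.0066] turn [ 0.011 -0.002 -0.   ]
```

```bash
python3 -m inch '[[[-0.0005,0,0.004,0.02,0,0,0],[0,0,0.004,0.02,0,0,0]]]'; python3 -c "
from h import *
st(1.571,.0810)
b=cam('side')
g=cv2.cvtColor(b['frame'],cv2.COLOR_BGR2GRAY);g0=cv2.imread('pics/side.png',0)"
```

```text
t: 8.95
tool_pos: [0.692, -0.103, 0.0982]
orientation: [1.276, 1.176, -1.267]
force: [-1.5, 8.0, 2.3]
opening: 0.0005
t 8.95 tip [ 0.692  -0.1028  0.0812] r 0.1053 dialtip 1.6741 F [-1.5  8.   2.3] open 0.0005 q6 1.43
shift [ 0.0003 -0.0001 -0.011 ] turn [-0.03  -0.008  0.001]
```

```bash
python3 -m inch '[[[0,0,0.004,0,0.007,0,0],[0,0,0.004,0,0,0,0]]]'; python3 -c "
from h import *
st(1.571,.0810)"
```

```text
t: 9.2
tool_pos: [0.6919, -0.1111, 0.1009]
orientation: [1.284, 1.18, -1.263]
force: [-1.6, 8.3, 5.5]
opening: 0.0007
t 9.2 tip [ 0.692  -0.1108  0.0839] r 0.1068 dialtip 1.7482 F [-1.6  8.3  5.5] open 0.0007 q6 1.41
shift [ 0.0032 -0.0007 -0.019 ] turn [-0.032 -0.016 -0.   ]
```

The tip was pushed up 3 mm with 5 N, which suggests the button sprang up. I'll lift clear and check.

```bash
python3 -m inch '[[[-0.004,0,-0.002,0,0.01,0,0],[-0.02,0,0,0,0,0,0],[-0.04,0,0,0,0,0,0],[-0.05,0,0,0,0,0,0],[-0.03,0,0,0,0,0,0],[0,0,0,0,0,0,0]]]'
python3 - <<'E'
from h import *
st()
b=cam('side');B=lambda d,z:[*(C+.105*np.array([np.cos(PH-d),np.sin(PH-d)])),z]
k=5;o=np.array([290,150])
im=cv2.resize(b['frame'][150:270,290:450],None,fx=k,fy=k,interpolation=cv2.INTER_CUBIC)
im=cv2.convertScaleAbs(im,alpha=1.5)
for d,r,z,col in ((1.571,.03,.086,(255,0,0)),(1.571,.02,.088,(0,255,255))):
    t=np.linspace(0,2*np.pi,50);c0=B(d,z);P=np.stack([c0[0]+r*np.cos(t),c0[1]+r*np.sin(t),0*t+z],1)
    for u in (proj(b,P)+[-.8,.4]-o+.5)*k-.5: cv2.circle(im,tuple(int(x) for x in u),0,col,-1)
cv2.imwrite('pics/ov7.png',im)
E
```

```text
t: 9.8
tool_pos: [0.6909, -0.1156, 0.251]
orientation: [1.294, 1.185, -1.261]
force: [0.4, 0.1, 0.1]
opening: 0.0005
t 9.8 tip [ 0.691  -0.1152  0.234 ] r 0.1069 dialtip 1.7903 F [0.4 0.1 0.1] open 0.0005 q6 1.41
shift [ 0.0033 -0.1088 -0.1249] turn [-1.606 -0.021 -0.021]
```

View pics/ov7.png

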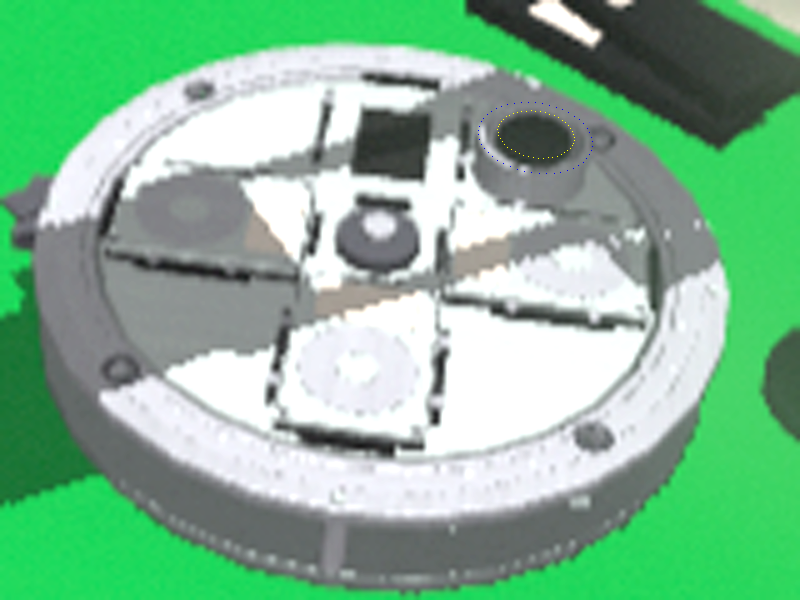

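The button is up (its ellipse at (536,134) fits the 88 mm height) and the collar sits on the 1.571 outline. The nests line up as in the first picture, with a drive at the pointer on the left. The tool is clear, so I'm handing in.

```bash
python3 -c "
from h import *
print(workorder.close_job())"
```

```text
the job is handed in; nothing more can be done
None
```

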